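# Empty the tilt-out bin into a stacking bin

### The arm

A 7-joint arm with a two-finger parallel gripper is mounted at the origin on a cart in front of the work surface, level with it; the furniture and walls round the work are solid. World frame = base frame: x ahead of the robot, y to its left, z up, the work surface at z = 0. Lengths are in mm, angles in rad, forces in N, time in s.
With the tool pointing down it reaches from about 400 to 875 mm from the base axis. Payload 6.5 kg.
Tool frame: the origin (TCP) lies at the centre of the arm's flange, where the gripper is bolted on; the fingertips stand env.finger_overhang ahead of it and the grasp point (between the pads) lies 155 mm ahead of it (env.finger_overhang is the distance from the TCP to the fingertips, in mm); x points along the fingers, y is the direction in which the jaws open and shut, and the axes are right-handed (so a half turn about x gives the same grasp; the last joint's range is limited). The gripper opens to 85 mm and grips with 20 to 120 N. Pads are 22 mm wide; open, the fingers measure 114 mm over their backs; the gripper's body (76 mm by 85 mm) begins 54 mm behind the grasp point. The pads swing forward as they close: fully open they stand 13 mm farther back than shut.
Start: joints at [-1.323, 0.536, -0.004, 1.538, 0.003, 1.067, -0.071], TCP at [200.629, 618.254, 404.69] pointing down, gripper open.
Joint ranges: [-2.7, 2.7], [-0.37, 2.16], [-1.27, 1.26], [0.24, 2.4], [-1.31, 4.45], [0.19, 1.91], [-2.76, 2.76]. Speed limits (rad/s): [2.39, 2.39, 3.14, 3.14, 3.14, 3.14, 3.14].

### API

Orientations are given as a unit quaternion [w, x, y, z].
In Python, from cell import env, claw, kinematics, viewer, ticket, monitor gives the robot as it stands. Calls block until the motion is done:
- env.move_pose(position, orientation): joint-space move of the TCP to a pose.
- env.servo_line(position, rotation=None, feed=150): straight line of the TCP; rotation=None keeps the orientation; feed is the mean speed in mm/s.
- env.set_joints(angles): joint-space move.
- claw.move_gripper(opening): finger opening in mm; the grip force is fixed at half the most; returns when the fingers have stopped.
- env.sleep(seconds).
- kinematics.solve_ik(position, orientation): joint angles nearest the present ones, or None.
- viewer.snapshot(name): name is "scene" or "top"; returns the picture (400x640x3 uint8, blue, green, red); there is no depth.
- viewer.calibration(name): a dict with "fovy" (degrees; the focal length in pixels is half the picture's height over the tangent of half this angle, whatever the lens; pixels are square), "cx", "cy" (the principal point, pixels), "cam_to_world" (4x4, takes a point from camera to world coordinates). Camera axes: x right, y up, looking along -z (the intrinsics and any distortion apply to the point x, -y, -z); pixel columns grow to the right and rows downward; lengths in mm; the calibration is good to about 2 mm. A picture is of the moment at which its call begins. calibration takes no time and is no camera call.
A pose or a line that the arm cannot do raises env.MotionError and nothing moves.
- ticket.hand_in(): hands the job in, once; it reports no verdict.
Readings, each from a call of its own:
- monitor.get_time(): time.
- monitor.get_joint_pos(): joint angles.
- monitor.get_dq(): joint speeds.
- monitor.get_tau(): joint torques, N m.
- monitor.get_position(): TCP position.
- monitor.get_eef_rot(): TCP orientation.
- monitor.get_contact_force(): force on the tool from outside, world axes, zero at the start.
- monitor.get_ft_torque(): the same for the moment, N m.
- monitor.get_width(): finger opening in mm.
Only numpy, scipy, OpenCV 4.12 (cv2) and the standard library are available. Lean on these libraries where they do the work, as an engineer would, in place of code of your own. Each camera call takes 0.05 s, during which the arm holds its last target. There are 200 camera calls.

### The job

Bring the empty blue bin up to the front of the tilt-out bin's stand, low front towards it and centred under its lip. Then pull the tilt-out bin forward by its grab bar until it comes up against its stop, firmly but without straining it, and keep it there until the two gears and the bearing have all tipped out into the blue bin. Lower the tilt-out bin back fully home by hand, without letting it drop or slam, and leave the things standing around undisturbed.

Things in the scene. Friction and masses are not known exactly. Their poses are not given: they have to be found in the camera images.
- stand: Fixed grey steel stand of the tilt-out bin, facing left along the bench: base plate and two upright cheeks, 140 mm apart outside. Origin on the bench midway between the cheeks, straight below the pivot axis, which is 125 mm up. x points level to the back of the stand, y to its left along the pivot axis, z up. The cheeks' front edges lie at x = -18 mm; the base ends at x = 132 mm.
- hopper (a joint): Tilt-out bin, a bare steel scoop 120 mm wide inside with no front wall. 0 = fully home, floor leaning back 0.26 rad; grows (rad) as its top is pulled forward. Parts slide out past about 0.9 rad. Meets its stop between 1.1 and 1.42 rad, wherever the bolt is clamped; steel on steel, force rises sharply. Weight and a spring swing it home if let go (2 to 12 N at the bar). Lip 50 mm from the pivot.
- bar_mid (a point): Middle of the tilt-out bin's grab bar: round, rubber-sleeved, 18 mm thick, 96 mm of sleeve, level along the stand's y across the top of the open front, free all round; it can turn between fingers. It runs on a circle of 112 mm radius about the pivot axis: at home 29 mm behind the pivot and 108 mm above it. Side walls 120 mm apart stand 10 mm above it.
- stop_bolt: Adjustable stop: 12 mm steel bolt with a black knob, clamped tight somewhere along a level slot high in the right cheek, 60 mm above the pivot axis; origin at the middle of its shank. An arm on the bin's right trunnion swings up and forward and meets it. 20 N of pull at the bar beyond what moves the bin gives about 35 N on the bolt; it should not see over about 80 N.
- catch_mid (a point): Centre, half-way up, of the loose empty blue stacking bin: 157 mm long (x), 145 wide (y), 74 high, 0.11 kg. Its x points from the low front (30 mm high) to the high back; it starts with the low front roughly towards the stand. The back wall ends in a level rim, 68 to 78 mm behind the centre and 67 to 74 mm above the bench; the sides have the same rim, 62 to 72 mm from the centre line.
- catch_front (a point): Middle of the blue bin's low front edge: 78 mm from catch_mid along its -x, 28 mm above its underside.
- gear1_mid (a point): Middle of a grey steel pinion, 56 mm in diameter, 28 mm high with its hub, 0.35 kg, lying in the tilt-out bin.
- gear2_mid (a point): Middle of a second pinion, the same as the first.
- bearing1_mid (a point): Middle of a ball bearing, 52 mm in diameter, 15 mm high, 0.14 kg, lying in the tilt-out bin.
- tester: Bystander: small grey coil tester 66 x 90 x 73 mm, behind or beside the stand; origin at the centre of its underside.
- oil_tin: Bystander: square oil tin 49 x 75 x 114 mm, beside or behind the stand; origin at the centre of its underside.
- yoke: Bystander: universal joint 70 x 165 x 52 mm lying on the bench on the far side of where the blue bin goes; origin at the centre of its underside.

How it is judged:
By the outcome, as a careful person would: the job done as asked, in the order asked, and still so for the second after the job is handed in, with the robot touching nothing.
It also fails if it takes over 61 s, if anything falls off the work surface, if the arm or the gripper's body presses on something with over 40 N, if the wrist force passes 120 N, or if a joint passes its speed limit or range.

## Working session

There is one attempt and no reset: what is moved stays moved. The work goes in short steps, each a Python script; the robot and the scene stay as the last script left them, time stands still between calls to the robot, and variables do not carry over. Pictures are saved under pics/ and viewed, about 8 in all and at most 12, crops included, and the job is handed in when it is done.

```bash
ls; mkdir -p pics; python3 - <<'E'
from cell import env, claw, kinematics, viewer, ticket, monitor
import cv2,numpy as np
for n in("scene","top"):
    im=viewer.snapshot(n); cv2.imwrite(f"pics/{n}0.png",im)
    c=viewer.calibration(n); print(n,{k:(np.round(v,3).tolist()) for k,v in c.items() if not isinstance(v,str)}, c.keys())
print(env.finger_overhang, monitor.get_time(), monitor.get_eef_rot(), monitor.get_position(), monitor.get_width())
E
```

```text
pics
scene {'fovy': 45.192, 'cx': 321.604, 'cy': 198.399, 'cam_to_world': [[-0.44, 0.454, -0.775, -563.478], [-0.898, -0.222, 0.38, 510.76], [0.001, 0.863, 0.505, 869.165], [0.0, 0.0, 0.0, 1.0]]} dict_keys(['fovy', 'cx', 'cy', 'cam_to_world'])
top {'fovy': 51.678, 'cx': 320.235, 'cy': 194.133, 'cam_to_world': [[-0.026, 0.982, -0.189, 348.762], [-1.0, -0.027, -0.002, -29.31], [-0.007, 0.189, 0.982, 1206.931], [0.0, 0.0, 0.0, 1.0]]} dict_keys(['fovy', 'cx', 'cy', 'cam_to_world'])
173.4 0.1 [ 0.69837784  0.10990563  0.69847337 -0.11101397] [200.54590634 617.96753985 403.90877472] 85.52064263921655
```

View pics/scene0.png

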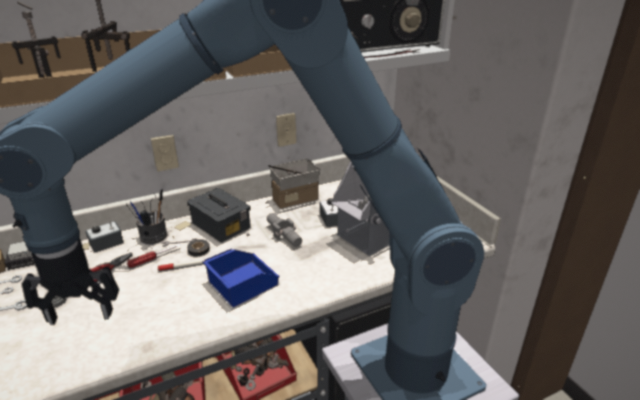

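View pics/top0.png

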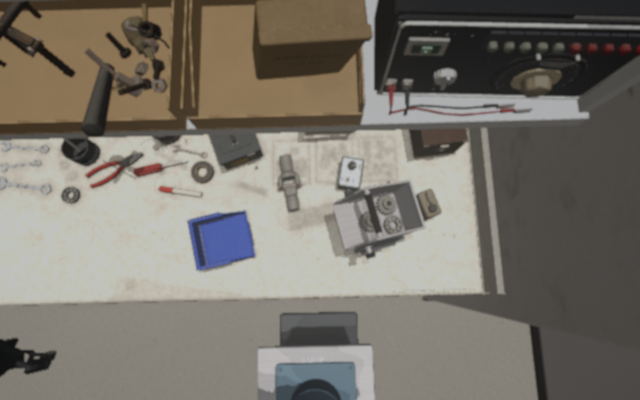

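```bash
cat > h.py <<'E'
from cell import env, claw, kinematics, viewer, ticket, monitor
import cv2,numpy as np
from scipy.spatial.transform import Rotation as R
def K(n):
    c=viewer.calibration(n); f=200/np.tan(np.radians(c['fovy'])/2); return c,f
def ray(n,u,v):
    c,f=K(n);T=np.array(c['cam_to_world'])
    d=T[:3,:3]@np.array([(u-c['cx'])/f,-(v-c['cy'])/f,-1]); return T[:3,3],d
def onz(n,u,v,z):
    o,d=ray(n,u,v); return o+d*(z-o[2])/d[2]
def proj(n,p):
    c,f=K(n);T=np.array(c['cam_to_world']); q=T[:3,:3].T@(np.array(p,float)-T[:3,3])
    return c['cx']+f*q[0]/-q[2], c['cy']-f*q[1]/-q[2]
def quat(xa,ya):
    xa=np.array(xa,float);xa/=np.linalg.norm(xa);ya=np.array(ya,float);ya-=xa*(xa@ya);ya/=np.linalg.norm(ya)
    q=R.from_matrix(np.c_[xa,ya,np.cross(xa,ya)]).as_quat(); return q[[3,0,1,2]]
E
python3 - <<'E'
from h import *
im=cv2.imread("pics/top0.png")
cv2.imwrite("pics/c1.png",cv2.resize(im[165:275,315:450],None,fx=5.5,fy=5.5,interpolation=cv2.INTER_CUBIC)) 
hsv=cv2.cvtColor(im,cv2.COLOR_BGR2HSV)
m=cv2.inRange(hsv,(110,120,40),(130,255,255))
cs,_=cv2.findContours(m,cv2.RETR_EXTERNAL,cv2.CHAIN_APPROX_NONE)
c=max(cs,key=cv2.contourArea); print(cv2.contourArea(c))
a=cv2.approxPolyDP(c,4,True)[:,0]
for p in a: print(p, onz("top",*p,74)[:2].round(), onz("top",*p,0)[:2].round())
E
```

```text
1847.0
[244 214] [517. 186.] [528. 200.]
[201 226] [486. 305.] [495. 326.]
[209 265] [380. 280.] [382. 300.]
[252 255] [404. 163.] [407. 176.]
```

View pics/c1.png

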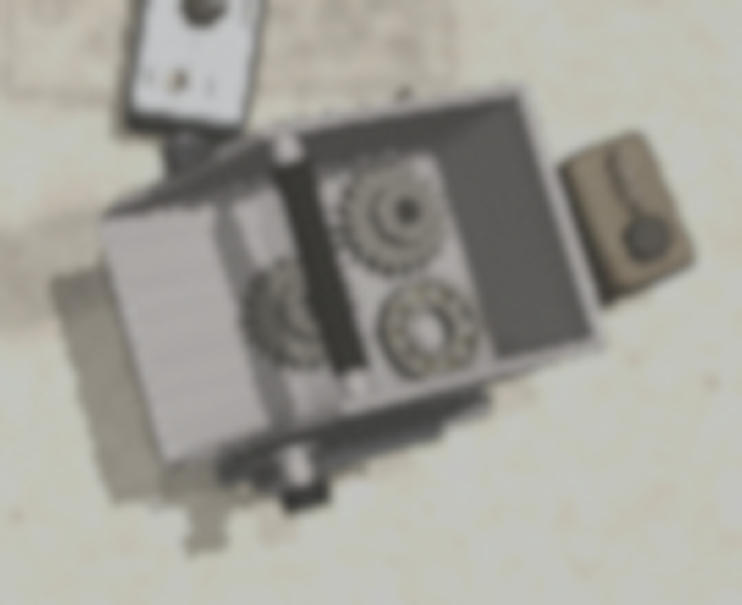

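```bash
cat > find.py <<'E'
from h import *
def bluemask(im):
    i=im.astype(int); return ((i[...,0]>1.6*i[...,2])&(i[...,0]>1.4*i[...,1])&(i[...,0]>40)).astype(np.uint8)
def big(m):
    cs,_=cv2.findContours(m,cv2.RETR_EXTERNAL,cv2.CHAIN_APPROX_NONE); return max(cs,key=cv2.contourArea)
E
python3 - <<'E'
from find import *
im=cv2.imread("pics/top0.png")
c=big(bluemask(im)); print(cv2.contourArea(c), cv2.boxPoints(cv2.minAreaRect(c)).round(1).tolist())
for p in cv2.approxPolyDP(c,3,True)[:,0]: print(p, onz("top",*p,74)[:2].round(), onz("top",*p,30)[:2].round(), onz("top",*p,0)[:2].round())
g=cv2.cvtColor(im,cv2.COLOR_BGR2GRAY); m=np.zeros_like(g)
roi=np.array([[366,196],[371,196],[380,233],[375,233]]) # generous sleeve zone
cv2.fillPoly(m,[cv2.convexHull(np.array([[362,193],[374,193],[385,234],[372,236]]))],1)
d=((g<75)&(m>0)).astype(np.uint8); c=big(d); r=cv2.minAreaRect(c); print("bar",cv2.contourArea(c),r)
b=cv2.boxPoints(r); 
for p in list(b)+[r[0]]: print(np.round(p,1), onz("top",*p,233).round())
for p in ([367.7,192.3],[378.6,235],[335,204.5],[346,248],[410,182],[423,227.5]): print(p, onz("top",*p,233).round(), onz("top",*p,138).round())
s=cv2.imread("pics/scene0.png"); c=big(bluemask(s)[200:320,190:300]); 
for p in cv2.approxPolyDP(c,3,True)[:,0]: p=p+[190,200]; print('sc',p, onz("scene",*p,74)[:2].round(), onz("scene",*p,30)[:2].round(),onz("scene",*p,0)[:2].round())
E
```

```text
2327.0 [[187.5, 219.5], [245.0, 208.0], [255.0, 257.79998779296875], [197.5, 269.29998779296875]]
[244 212] [522. 186.] [529. 194.] [534. 200.]
[201 224] [492. 305.] [498. 318.] [501. 326.]
[206 265] [380. 288.] [381. 300.] [382. 309.]
[200 263] [386. 304.] [387. 317.] [388. 326.]
[202 256] [404. 299.] [407. 312.] [408. 321.]
[192 224] [493. 330.] [498. 344.] [502. 353.]
[222 215] [516. 247.] [522. 258.] [526. 265.]
[189 222] [498. 338.] [504. 352.] [508. 362.]
[198 268] [372. 309.] [373. 323.] [374. 331.]
[253 255] [403. 161.] [406. 168.] [407. 173.]
bar 187.0 ((372.1470642089844, 212.5882568359375), (38.56315994262695, 9.216353416442871), 75.96376037597656)
[363. 195.] [ 531. -129.  233.]
[371.9 192.8] [ 536. -151.  233.]
[381.3 230.2] [ 446. -169.  233.]
[372.4 232.4] [ 441. -147.  233.]
[372.1 212.6] [ 488. -149.  233.]
[367.7, 192.3] [ 538. -141.  233.] [ 556. -152.  138.]
[378.6, 235] [ 435. -162.  233.] [ 443. -175.  138.]
[335, 204.5] [510. -62. 233.] [526. -65. 138.]
[346, 248] [406. -84. 233.] [412. -89. 138.]
[410, 182] [ 560. -244.  233.] [ 581. -265.  138.]
[423, 227.5] [ 450. -267.  233.] [ 459. -291.  138.]
sc [204 262] [492. 342.] [551. 333.] [590. 327.]
sc [210 282] [405. 349.] [458. 340.] [495. 334.]
sc [232 305] [300. 324.] [347. 314.] [380. 307.]
sc [276 284] [324. 202.] [373. 185.] [407. 174.]
sc [277 275] [356. 187.] [407. 169.] [442. 157.]
sc [253 254] [468. 213.] [525. 197.] [564. 186.]
sc [230 250] [514. 264.] [573. 251.] [614. 241.]
```

```bash
cat >> h.py <<'E'
PSI=np.radians(11.6); XS=np.array([np.sin(PSI),-np.cos(PSI),0]); YS=np.array([np.cos(PSI),np.sin(PSI),0]); ZS=np.array([0,0,1.])
O=np.array([479.5,-121,0.])
def bar(th): p=th-0.262; return O-112*np.sin(p)*XS+(125+112*np.cos(p))*ZS
def tool(g,t,s,ax=XS,back=155):
    "TCP pose for grasp point g, leaning t towards the front, jaw sign s"
    d=-np.cos(t)*ZS+np.sin(t)*ax; y=s*(np.cos(t)*ax+np.sin(t)*ZS); return np.array(g)-back*d, quat(d,y)
E
python3 - <<'E'
from find import *
for p in ((293,209),(285,209),(299,207),(297,155)): print('yoke',onz("top",*p,20).round())
print(proj("scene",(372,309,74)))
XC=np.array([-.218,.976,0])
for s in (1,-1):
    print(s)
    for nm,(p,q) in dict(rim=tool([435,323,66],0,s,-XC),rimt=tool(O+(-102-73)*XS+66*ZS,0,s)).items():
        j=kinematics.solve_ik(p,q); print(nm,p.round(),None if j is None else np.round(j,2))
    for t in (.2,.4,.6):
      for th in (0,.6,1.1,1.42):
        p,q=tool(bar(th),t,s); j=kinematics.solve_ik(p,q); print(t,th,p.round(),None if j is None else np.round(j,2))
E
```

```text
yoke [536.  54.  20.]
yoke [536.  77.  20.]
yoke [541.  36.  20.]
yoke [698.  40.  20.]
(np.float64(229.24134641012188), np.float64(285.0597173915841))
1
rim [435. 323. 221.] [-1.08  0.68  0.48  1.96 -0.52  0.62 -1.62]
rimt [444.  50. 221.] [-0.57  0.57  0.43  2.19 -0.51  0.48 -1.1 ]
0.2 0 [ 479. -119.  385.] [-0.67  0.4   0.95  2.04 -0.21  0.79 -1.  ]
0.2 0.6 [466. -54. 383.] [-0.84  0.37  0.98  2.09 -0.16  0.79 -1.16]
0.2 1.1 [457.  -9. 352.] [-0.93  0.42  0.97  2.14 -0.22  0.73 -1.21]
0.2 1.42 [453.  10. 322.] [-0.95  0.49  0.95  2.16 -0.32  0.67 -1.18]
0.4 0 [473. -90. 376.] [-0.73  0.37  0.85  2.09  0.17  0.69 -1.42]
0.4 0.6 [460. -25. 373.] [-0.89  0.35  0.87  2.13  0.2   0.74 -1.58]
0.4 1.1 [451.  20. 343.] [-0.94  0.4   0.8   2.16  0.18  0.7  -1.69]
0.4 1.42 [447.  39. 313.] [-0.95  0.46  0.76  2.18  0.15  0.64 -1.72]
0.6 0 [468. -64. 361.] [-0.86  0.42  0.86  2.15  0.46  0.67 -1.78]
0.6 0.6 [454.   1. 359.] [-0.99  0.41  0.84  2.16  0.45  0.75 -1.9 ]
0.6 1.1 [445.  46. 328.] [-1.01  0.46  0.75  2.17  0.44  0.74 -2.02]
0.6 1.42 [441.  65. 298.] [-1.02  0.53  0.71  2.18  0.41 
[... 274 characters left out ...]
0.8   1.68]
0.2 1.1 [457.  -9. 352.] [-0.43  0.29  0.33  2.11  0.16  0.74  1.54]
0.2 1.42 [453.  10. 322.] [-0.43  0.34  0.28  2.14  0.18  0.68  1.47]
0.4 0 [473. -90. 376.] [-0.4   0.29  0.43  2.08  0.4   0.75  1.49]
0.4 0.6 [460. -25. 373.] [-0.49  0.27  0.36  2.11  0.43  0.81  1.33]
0.4 1.1 [451.  20. 343.] [-0.53  0.31  0.29  2.14  0.45  0.78  1.18]
0.4 1.42 [447.  39. 313.] [-0.55  0.37  0.27  2.16  0.47  0.73  1.11]
0.6 0 [468. -64. 361.] [-0.48  0.32  0.38  2.13  0.7   0.79  1.13]
0.6 0.6 [454.   1. 359.] [-0.55  0.31  0.29  2.14  0.69  0.88  1.01]
0.6 1.1 [445.  46. 328.] [-0.61  0.37  0.24  2.15  0.68  0.87  0.88]
0.6 1.42 [441.  65. 298.] [-0.64  0.43  0.23  2.16  0.69  0.83  0.81]
```

```bash
python3 - <<'E'
from find import *
XC=np.array([-.218,.976,0])
p,q=tool([435,323,66],0,-1,-XC)
env.move_pose(p+[0,0,70],q); env.servo_line(p,feed=120)
claw.move_gripper(0)
print(monitor.get_time(),monitor.get_width(),monitor.get_contact_force(),monitor.get_position()-p)
env.servo_line(p+[0,0,10],feed=60)
print(monitor.get_time(),monitor.get_width(),monitor.get_contact_force())
s=viewer.snapshot("scene");t=viewer.snapshot("top")
cv2.imwrite("pics/s1.png",s);cv2.imwrite("pics/t1.png",t)
a=cv2.resize(s[140:340,180:460],None,fx=2.5,fy=2.5,interpolation=cv2.INTER_CUBIC); cv2.imwrite("pics/c2.png",a)
E
```

```text
2.9833 8.489237530425203 [-0.32186116  0.22255767  3.7364701 ] [0.04463829 0.2048225  0.27459462]
3.3 8.08940260598826 [ 0.05016607 -0.4755238  -0.61397018]
```

View pics/c2.png

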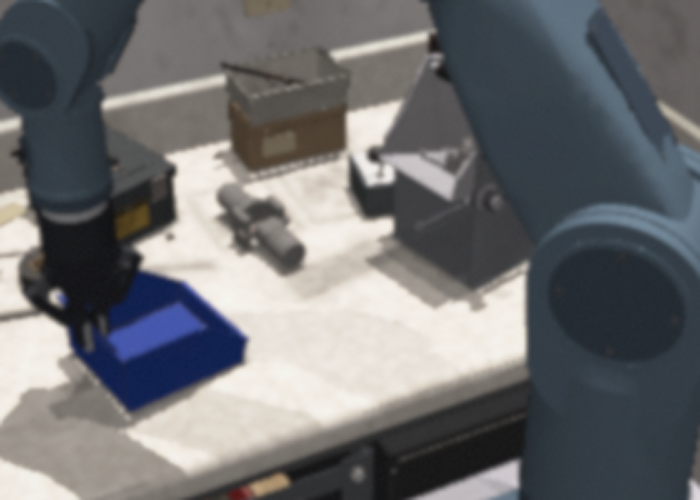

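```bash
python3 - <<'E'
from find import *
for p in ((338,234),(368.6,253)): 
    w=onz("scene",*p,0); print(w.round(), ((w-O)@XS).round(1), ((w-O)@YS).round(1))
for y in(-70,70): print([round(v,1) for v in proj("scene",O-18*XS+y*YS)])
# bin: actual now vs rim grasp, from top
t=cv2.imread("pics/t1.png"); c=big(bluemask(t))
for p in cv2.approxPolyDP(c,3,True)[:,0]: print(p, onz("top",*p,40)[:2].round(),onz("top",*p,84)[:2].round())
E
```

```text
[546. -92.   0.] -15.4 70.5
[ 417. -127.    0.] -6.4 -62.9
[np.float64(367.3), np.float64(255.6)]
[np.float64(337.5), np.float64(234.4)]
[244 212] [528. 193.] [521. 184.]
[199 224] [496. 320.] [491. 307.]
[200 234] [468. 317.] [463. 304.]
[207 232] [473. 297.] [468. 285.]
[210 243] [442. 288.] [438. 276.]
[204 246] [434. 304.] [431. 292.]
[205 264] [384. 300.] [382. 288.]
[199 250] [423. 318.] [420. 305.]
[194 249] [426. 332.] [423. 319.]
[197 268] [373. 322.] [372. 309.]
[253 255] [405. 166.] [403. 159.]
```

```bash
python3 - <<'E'
from find import *
G=O-175*XS+66*ZS
p0,q=tool(G-270*XS+10*ZS,0,-1); env.servo_line(p0,q,feed=120)
p1,q=tool(G-6*XS+10*ZS,0,-1); env.servo_line(p1,q,feed=130)
print(monitor.get_time(),monitor.get_width(),monitor.get_contact_force())
s=viewer.snapshot("scene");t=viewer.snapshot("top")
cv2.imwrite("pics/s2.png",s);cv2.imwrite("pics/t2.png",t)
A=cv2.resize(s[170:300,240:400],None,fx=2.5,fy=2.5,interpolation=cv2.INTER_CUBIC); B=cv2.resize(t[160:290,260:420],None,fx=2.5,fy=2.5,interpolation=cv2.INTER_CUBIC); cv2.imwrite("pics/c3.png",np.hstack([A,B]))
c=big(bluemask(t)[:,260:400])
for p in cv2.approxPolyDP(c,3,True)[:,0]:
    w=onz("top",p[0]+260,p[1],40)-O; w2=onz("top",p[0]+260,p[1],84)-O;print(p+[260,0], (w@XS).round(),(w@YS).round(),'|',(w2@XS).round(),(w2@YS).round())
E
```

```text
6.1167 8.460785894023152 [ 0.46131202  0.70683885 -0.51223662]
[330 208] -56.0 65.0 | -58.0 59.0
[299 212] -144.0 74.0 | -143.0 67.0
[315 212] -100.0 64.0 | -101.0 57.0
[301 217] -142.0 59.0 | -141.0 53.0
[303 227] -143.0 30.0 | -142.0 25.0
[313 230] -117.0 15.0 | -117.0 10.0
[313 235] -120.0 1.0 | -120.0 -3.0
[306 239] -142.0 -5.0 | -141.0 -9.0
[310 260] -144.0 -65.0 | -143.0 -66.0
[343 251] -48.0 -61.0 | -51.0 -63.0
```

View pics/c3.png

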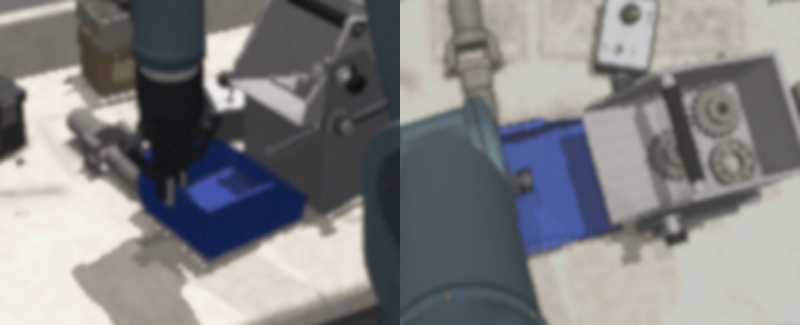

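```bash
python3 - <<'E'
from find import *
s=cv2.imread("pics/s2.png"); c=big(bluemask(s)[170:300,240:400])
for p in cv2.approxPolyDP(c,2,True)[:,0]:
    p=p+[240,170]; print(p,[((onz("scene",*p,z)-O)@XS).round().item() for z in(10,40,84)],[((onz("scene",*p,z)-O)@YS).round().item() for z in(10,40,84)])
E
```

```text
[325 225] [-26.0, -54.0, -95.0] [125.0, 89.0, 37.0]
[315 236] [-89.0, -114.0, -152.0] [95.0, 60.0, 10.0]
[315 244] [-114.0, -139.0, -176.0] [61.0, 28.0, -21.0]
[310 244] [-126.0, -151.0, -187.0] [70.0, 37.0, -13.0]
[309 252] [-153.0, -176.0, -211.0] [39.0, 7.0, -41.0]
[306 252] [-160.0, -183.0, -217.0] [45.0, 12.0, -36.0]
[302 243] [-142.0, -166.0, -202.0] [89.0, 55.0, 5.0]
[296 239] [-145.0, -169.0, -204.0] [118.0, 82.0, 31.0]
[298 252] [-179.0, -201.0, -235.0] [59.0, 26.0, -23.0]
[322 272] [-179.0, -202.0, -235.0] [-58.0, -87.0, -130.0]
[357 258] [-59.0, -86.0, -125.0] [-70.0, -98.0, -141.0]
[362 250] [-21.0, -50.0, -91.0] [-49.0, -79.0, -122.0]
[344 235] [-13.0, -42.0, -84.0] [44.0, 11.0, -37.0]
```

```bash
python3 - <<'E'
from find import *
G=O-175*XS+66*ZS
p1,q=tool(G+10*ZS,0,-1); env.servo_line(p1,q,feed=60)
p1,q=tool(G,0,-1); env.servo_line(p1,q,feed=40)
print(monitor.get_time(),monitor.get_width(),monitor.get_contact_force())
claw.move_gripper(60)
env.servo_line(p1+[0,0,70],feed=150)
up,qb=tool(bar(0)+0*ZS,.4,-1,back=155+120)
env.move_pose(up,qb)
print(monitor.get_time(),monitor.get_contact_force())
s=viewer.snapshot("scene");t=viewer.snapshot("top")
cv2.imwrite("pics/s3.png",s);cv2.imwrite("pics/t3.png",t)
A=cv2.resize(s[170:300,240:400],None,fx=2.5,fy=2.5,interpolation=cv2.INTER_CUBIC); B=cv2.resize(t[160:290,260:420],None,fx=2.5,fy=2.5,interpolation=cv2.INTER_CUBIC); cv2.imwrite("pics/c4.png",np.hstack([A,B]))
for n,im,b in(("scene",s,(170,300,240,400)),("top",t,(160,290,260,420))):
  c=big(bluemask(im)[b[0]:b[1],b[2]:b[3]])
  for p in cv2.approxPolyDP(c,2,True)[:,0]:
    p=p+[b[2],b[0]]; print(n,p,[((onz(n,*p,z)-O)@XS).round().item() for z in(0,30,74)],[((onz(n,*p,z)-O)@YS).round().item() for z in(0,30,74)])
E
```

```text
6.8667 8.335273993921895 [-1.00556352  1.09028177  9.98769899]
9.0417 [-0.646271    0.24863575 -0.19875591]
scene [296 234] [-121.0, -145.0, -181.0] [152.0, 116.0, 63.0]
scene [300 253] [-169.0, -192.0, -225.0] [63.0, 30.0, -19.0]
scene [324 273] [-170.0, -193.0, -226.0] [-55.0, -84.0, -127.0]
scene [360 257] [-40.0, -67.0, -107.0] [-62.0, -91.0, -133.0]
scene [364 250] [-7.0, -36.0, -77.0] [-43.0, -73.0, -116.0]
scene [345 234] [2.0, -26.0, -69.0] [57.0, 24.0, -24.0]
scene [327 225] [-11.0, -39.0, -81.0] [133.0, 97.0, 45.0]
scene [316 225] [-39.0, -67.0, -107.0] [155.0, 118.0, 65.0]
top [337 229] [-48.0, -50.0, -52.0] [6.0, 3.0, -1.0]
top [334 229] [-56.0, -58.0, -60.0] [8.0, 5.0, 1.0]
top [332 240] [-70.0, -71.0, -72.0] [-22.0, -24.0, -27.0]
top [325 244] [-92.0, -93.0, -94.0] [-28.0, -30.0, -33.0]
top [327 256] [-94.0, -95.0, -96.0] [-63.0, -64.0, -66.0]
top [343 251] [-46.0, -48.0, -50.0] [-60.0, -61.0, -63.0]
```

View pics/c4.png

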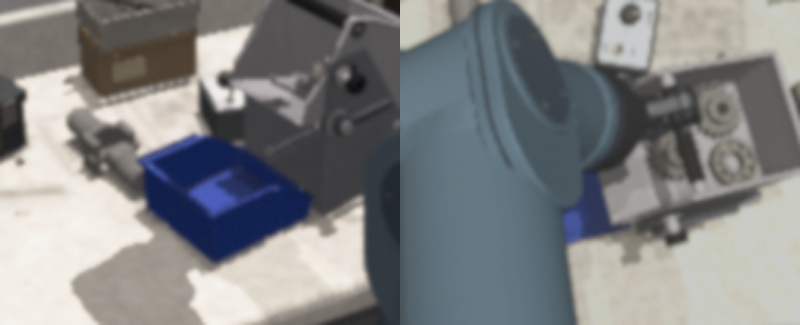

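```bash
python3 - <<'E'
from find import *
print(proj("top",bar(0)+120*(np.cos(.4)*ZS-np.sin(.4)*XS)))
claw.move_gripper(70)
p,q=tool(bar(0)-2*XS,.4,-1); env.servo_line(p,q,feed=100)
print(monitor.get_time(),monitor.get_contact_force())
s=viewer.snapshot("scene");t=viewer.snapshot("top")
A=cv2.resize(s[130:260,270:430],None,fx=2.5,fy=2.5,interpolation=cv2.INTER_CUBIC); B=cv2.resize(t[160:290,280:440],None,fx=2.5,fy=2.5,interpolation=cv2.INTER_CUBIC); cv2.imwrite("pics/c5.png",np.hstack([A,B]))
E
```

```text
(np.float64(356.90254754249133), np.float64(211.3659891892336))
10.75 [-0.43855727  0.38101661  0.39254193]
```

View pics/c5.png

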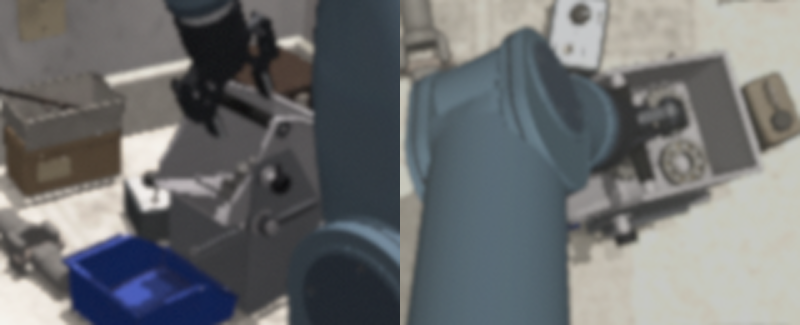

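```bash
python3 - <<'E'
from find import *
claw.move_gripper(0)
p,q=tool(bar(0)-2*XS,.4,-1)
f=monitor.get_contact_force()
print(monitor.get_time(),monitor.get_width(),f.round(1),'x %.1f y %.1f z %.1f'%(f@XS,f@YS,f[2]),monitor.get_ft_torque().round(2),(monitor.get_position()-p).round(2))
E
```

```text
11.3833 15.93224305442234 [ 1.4 -6.4  5.7] x 6.5 y 0.1 z 5.7 [-1.28  0.02  0.3 ] [ 0.56 -1.78  1.22]
```

```bash
cat > pull.py <<'E'
from find import *
OFF=np.array([0,0,1.2]); T=.4
def go(th,feed=60):
    p,q=tool(bar(th)+OFF,T,-1); env.servo_line(p,q,feed=feed)
def read(th):
    f=np.array(monitor.get_contact_force()); pos=np.array(monitor.get_position())
    d=-np.cos(T)*ZS+np.sin(T)*XS; g=pos+155*d-OFF-O-125*ZS
    tha=np.arctan2(-(g@XS),g[2])+.262; ph=tha-.262
    tg=-np.cos(ph)*XS-np.sin(ph)*ZS; rd=-np.sin(ph)*XS+np.cos(ph)*ZS
    return tha,np.hypot(g@XS,g[2]),-(f@tg),f@rd,f@YS
E
python3 - <<'E'
from pull import *
import json
out=lambda th,r:print('%.2f t%.2f act %.3f r%.1f Ft %.1f Fr %.1f Fy %.1f'%((th,monitor.get_time())+r))
go(0.0,20); out(0,read(0))
for th in np.arange(.1,.91,.1): go(th,70); r=read(th); out(th,r)
base=[r[2]]
for th in np.arange(.93,1.5,.02):
    go(th,40); env.sleep(.05); r=read(th); out(th,r)
    if r[2]-np.median(base[-4:])>13 or r[2]>35: print('STOP');break
    base.append(r[2])
json.dump(th,open('stop.json','w'))
env.sleep(.8); out(th,read(th)); print(monitor.get_width())
s=viewer.snapshot("scene");t=viewer.snapshot("top")
cv2.imwrite("pics/s6.png",s);cv2.imwrite("pics/t6.png",t)
A=cv2.resize(s[130:290,260:420],None,fx=2.5,fy=2.5,interpolation=cv2.INTER_CUBIC); B=cv2.resize(t[140:300,270:430],None,fx=2.5,fy=2.5,interpolation=cv2.INTER_CUBIC); cv2.imwrite("pics/c6.png",np.hstack([A,B]))
E
```

```text
0.00 t11.65 act -0.003 r112.3 Ft 5.0 Fr 0.9 Fy 2.3
0.10 t11.96 act 0.088 r112.8 Ft 10.0 Fr 1.3 Fy 1.7
0.20 t12.27 act 0.179 r113.3 Ft 11.3 Fr 5.9 Fy -0.0
0.30 t12.57 act 0.268 r113.8 Ft 14.4 Fr 11.6 Fy -2.3
0.40 t12.88 act 0.361 r114.6 Ft 14.0 Fr 25.7 Fy -9.1
0.50 t13.19 act 0.475 r114.1 Ft 10.8 Fr 30.2 Fy -13.0
0.60 t13.50 act 0.574 r113.7 Ft 12.8 Fr 29.1 Fy -11.4
0.70 t13.81 act 0.687 r112.7 Ft 10.6 Fr 20.2 Fy -10.2
0.80 t14.12 act 0.785 r112.3 Ft 12.7 Fr 18.0 Fy -10.5
0.90 t14.43 act 0.893 r111.3 Ft 7.8 Fr 5.6 Fy -7.6
0.93 t14.72 act 0.922 r111.3 Ft 10.5 Fr 7.1 Fy -8.8
0.95 t15.03 act 0.945 r110.9 Ft 6.3 Fr -0.7 Fy -5.0
0.97 t15.32 act 0.964 r110.9 Ft 5.7 Fr 1.2 Fy -5.8
0.99 t15.62 act 0.982 r110.9 Ft 9.0 Fr 3.1 Fy -6.9
1.01 t15.93 act 0.999 r110.9 Ft 11.4 Fr 4.3 Fy -8.2
1.03 t16.23 act 1.024 r110.5 Ft 6.4 Fr -2.5 Fy -5.2
1.05 t16.52 act 1.043 r110.5 Ft 7.2 Fr -0.9 Fy -5.8
1.07 t16.82 act 1.060 r110.5 Ft 9.9 Fr 0.1 Fy -6.7
1.09 t17.12 act 1.085 r110.9 Ft 7.5 Fr 2.0 Fy -6.9
1.11 t17.43 act 1.104 r110.9 Ft 9.1 Fr 4.4 Fy -8.0
1.13 t17.73 act 1.127 r110.5 Ft 5.1 Fr -4.1 Fy -4.6
1.15 t18.02 act 1.147 r110.6 Ft 5.5 Fr -2.1 Fy -5.2
1.17 t18.32 act 1.165 r110.6 Ft 7.5 Fr -0.9 Fy -6.3
1.19 t18.62 act 1.183 r110.6 Ft 10.2 Fr 1.3 Fy -6.7
1.21 t18.93 act 1.206 r110.2 Ft 5.4 Fr -3.9 Fy -5.5
1.23 t19.23 act 1.225 r110.2 Ft 5.8 Fr -2.5 Fy -5.5
1.25 t19.52 act 1.243 r110.3 Ft 8.8 Fr -1.7 Fy -5.8
1.27 t19.82 act 1.268 r110.7 Ft 5.9 Fr -0.1 Fy -6.3
1.29 t20.12 act 1.287 r110.7 Ft 7.8 Fr 0.4 Fy -7.7
1.31 t20.43 act 1.306 r110.7 Ft 9.1 Fr 2.9 Fy -7.8
1.33 t20.73 act 1.329 r110.4 Ft 5.6 Fr -3.5 Fy -6.0
1.35 t21.02 act 1.348 r110.4 Ft 5.9 Fr -2.0 Fy -6.5
1.37 t21.32 act 1.360 r110.5 Ft 15.8 Fr 4.2 Fy -9.3
1.39 t21.62 act 1.370 r110.6 Ft 29.5 Fr 11.8 Fy -14.7
STOP
1.39 t22.43 act 1.370 r110.6 Ft 28.3 Fr 11.3 Fy -13.8
15.892677430826948
```

View pics/c6.png

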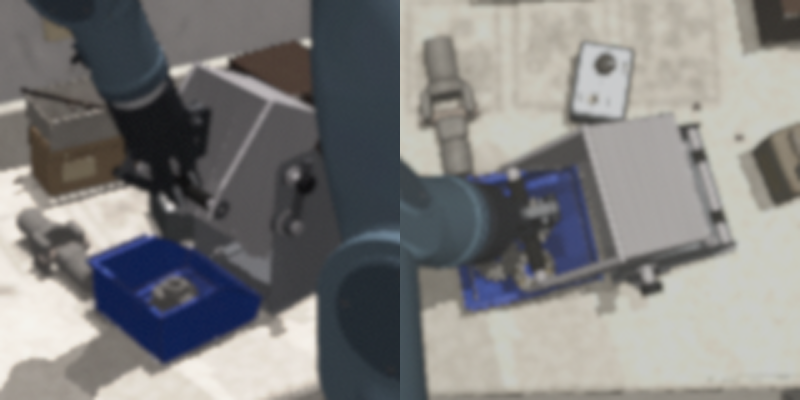

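```bash
python3 - <<'E'
from pull import *
env.sleep(.7)
s=viewer.snapshot("scene");t=viewer.snapshot("top")
cv2.imwrite("pics/s7.png",s);cv2.imwrite("pics/t7.png",t)
A=cv2.resize(s[210:290,285:375],None,fx=4.4,fy=4.4,interpolation=cv2.INTER_CUBIC); B=cv2.resize(t[190:270,285:375],None,fx=4.4,fy=4.4,interpolation=cv2.INTER_CUBIC); cv2.imwrite("pics/c7.png",np.hstack([A,B]))
print(monitor.get_time(),read(0))
for n,im,b in(("scene",s,(170,300,240,400)),):
  c=big(bluemask(im)[b[0]:b[1],b[2]:b[3]])
  for p in cv2.approxPolyDP(c,2,True)[:,0]:
    p=p+[b[2],b[0]]; print(n,p,[((onz(n,*p,z)-O)@XS).round().item() for z in(0,30,74)],[((onz(n,*p,z)-O)@YS).round().item() for z in(0,30,74)])
E
```

```text
23.325 (np.float64(1.369936371862049), np.float64(110.59595265539727), np.float64(29.194833496121284), np.float64(11.465841087339113), np.float64(-14.157002759989744))
scene [296 234] [-121.0, -145.0, -181.0] [152.0, 116.0, 63.0]
scene [299 253] [-172.0, -194.0, -227.0] [65.0, 32.0, -17.0]
scene [325 274] [-170.0, -193.0, -226.0] [-60.0, -89.0, -131.0]
scene [359 258] [-45.0, -72.0, -112.0] [-64.0, -92.0, -134.0]
scene [364 250] [-7.0, -36.0, -77.0] [-43.0, -73.0, -116.0]
scene [340 231] [0.0, -28.0, -70.0] [80.0, 46.0, -3.0]
scene [326 225] [-14.0, -42.0, -83.0] [135.0, 99.0, 47.0]
scene [316 225] [-39.0, -67.0, -107.0] [155.0, 118.0, 65.0]
```

View pics/c7.png

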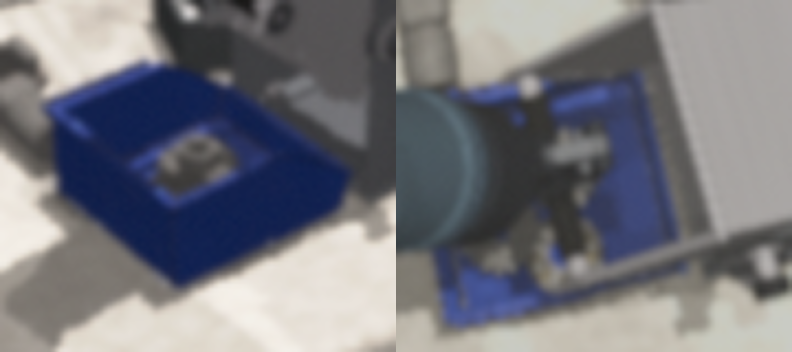

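```bash
python3 - <<'E'
from pull import *
out=lambda th,r:print('%.2f t%.2f act %.3f r%.1f Ft %.1f Fr %.1f Fy %.1f'%((th,monitor.get_time())+r))
env.sleep(.5)
for th in list(np.arange(1.3,.15,-.1))+[.12,.06,.03,0,-.01,-.02,-.03,-.04,-.05]:
    go(th,60 if th>.15 else 25); r=read(th); out(th,r)
    if th<.02 and r[2]<-3: print("home");break
env.sleep(.3); out(th,read(th))
E
```

```text
1.30 t24.14 act 1.298 r110.3 Ft 2.2 Fr -6.0 Fy -4.3
1.20 t24.48 act 1.202 r110.5 Ft -1.1 Fr -6.8 Fy -3.7
1.10 t24.81 act 1.097 r111.2 Ft 2.0 Fr -0.9 Fy -7.2
1.00 t25.14 act 0.996 r111.9 Ft 4.7 Fr 6.5 Fy -9.7
0.90 t25.48 act 0.904 r112.2 Ft -0.0 Fr 7.4 Fy -9.1
0.80 t25.81 act 0.805 r112.9 Ft 0.7 Fr 14.8 Fy -11.1
0.70 t26.14 act 0.700 r112.9 Ft 1.0 Fr 10.6 Fy -7.4
0.60 t26.48 act 0.597 r112.7 Ft -0.3 Fr 8.7 Fy -5.2
0.50 t26.81 act 0.495 r112.6 Ft 0.4 Fr 5.0 Fy -0.5
0.40 t27.14 act 0.394 r112.5 Ft 1.7 Fr 0.4 Fy 4.8
0.30 t27.48 act 0.296 r112.4 Ft 3.7 Fr -3.3 Fy 6.8
0.20 t27.81 act 0.196 r112.3 Ft 3.1 Fr -3.6 Fy 8.5
0.12 t28.32 act 0.122 r112.6 Ft 0.6 Fr 0.7 Fy 7.9
0.06 t28.73 act 0.066 r112.3 Ft 0.2 Fr -1.6 Fy 8.0
0.03 t29.02 act 0.035 r111.9 Ft 2.1 Fr -6.8 Fy 9.9
0.00 t29.30 act 0.009 r111.9 Ft -0.1 Fr -3.1 Fy 8.8
-0.01 t29.55 act 0.001 r111.9 Ft -0.7 Fr -2.2 Fy 8.8
-0.02 t29.80 act -0.005 r112.0 Ft -5.2 Fr -1.0 Fy 6.5
home
-0.02 t30.10 act -0.005 r111.9 Ft -4.8 Fr -0.8 Fy 6.6
```

```bash
python3 - <<'E'
from pull import *
claw.move_gripper(70)
p,q=tool(bar(0)+OFF,T,-1,back=155+130); env.servo_line(p,q,feed=120)
print(monitor.get_time(),monitor.get_contact_force())
env.set_joints([-1.323, 0.536, -0.004, 1.538, 0.003, 1.067, -0.071])
s=viewer.snapshot("scene");t=viewer.snapshot("top")
cv2.imwrite("pics/s8.png",s);cv2.imwrite("pics/t8.png",t)
A=cv2.resize(t[150:275,275:450],None,fx=4.5,fy=4.5,interpolation=cv2.INTER_CUBIC); cv2.imwrite("pics/c8.png",A)
print(monitor.get_time())
# bystanders / hopper shift versus first picture
a=cv2.imread("pics/top0.png")
for n,(x0,y0,x1,y1) in dict(yoke=(270,145,303,203),tester=(335,152,366,190),tin=(412,186,445,222),hopper=(330,175,425,250),bar=(362,190,386,238)).items():
    w=t[y0-4:y1+4,x0-4:x1+4]; r=cv2.matchTemplate(w,a[y0:y1,x0:x1],cv2.TM_CCOEFF_NORMED); _,v,_,l=cv2.minMaxLoc(r); print(n,v,np.array(l)-4)
c=big(bluemask(t)[150:290,260:400]); print((cv2.boxPoints(cv2.minAreaRect(c))+[260,150]).round(1).tolist())
for p in cv2.approxPolyDP(c,2.5,True)[:,0]:
    p=p+[260,150]; print(p,[((onz("top",*p,z)-O)@XS).round().item() for z in(30,74)],[((onz("top",*p,z)-O)@YS).round().item() for z in(30,74)])
E
```

```text
31.9 [-0.38692365  0.13492945 -0.57544986]
34.7333
yoke 0.9998458027839661 [0 0]
tester 0.9997872114181519 [0 0]
tin 0.9995723962783813 [0 0]
hopper 0.8594303131103516 [0 0]
bar 0.8063054084777832 [0 0]
[[285.6, 213.7], [332.1, 203.0], [343.7, 252.8], [297.1, 263.6]]
[331 209] [-53.0, -55.0] [63.0, 57.0]
[318 212] [-91.0, -92.0] [63.0, 57.0]
[322 209] [-78.0, -80.0] [69.0, 63.0]
[316 208] [-94.0, -95.0] [76.0, 69.0]
[288 216] [-178.0, -176.0] [72.0, 65.0]
[297 262] [-181.0, -179.0] [-62.0, -63.0]
[343 251] [-48.0, -50.0] [-61.0, -63.0]
```

View pics/c8.png

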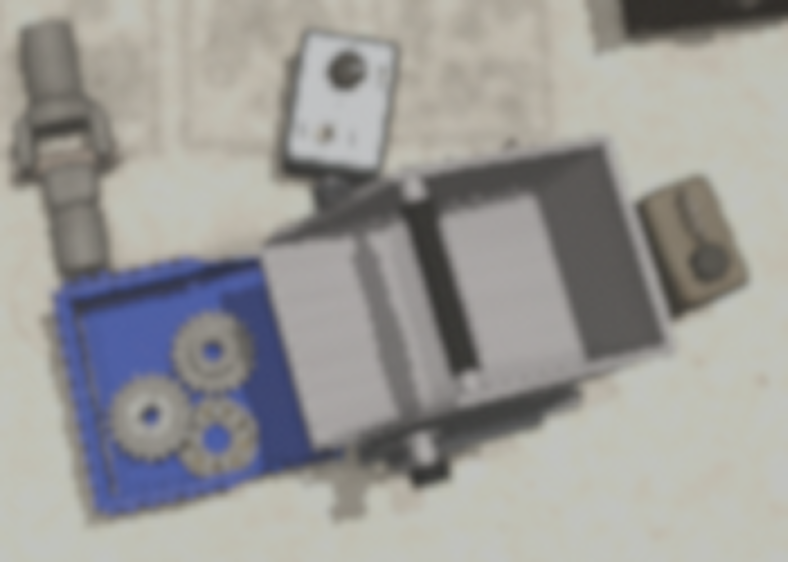

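```bash
python3 -c "
from cell import ticket,monitor
ticket.hand_in(); print(monitor.get_time())"
```

```text
the job is handed in; nothing more can be done
the job is handed in; nothing more can be done
```

The job is done and handed in at about 34.7 s of the 61 s allowed. It reports no verdict, so what follows rests on my own checks.

- **Blue bin:** I carried it by its back rim and set it down with the low front facing the stand, roughly 8 mm from the cheeks. It is centred under the lip to within a few millimetres and did not move while the parts tipped in.
- **Tipping:** I gripped the grab bar and pulled it round to about 1.37 rad, where the force rose sharply. Pull at the bar was about 28 N against 6–9 N while moving, so I estimate about 37 N on the bolt. I held it there for about 2 s.
- **Lowering:** I brought the bin back in small steps until it met home at a light push of about 5 N, then let go. The angle read the same as at the start, to within 0.01 rad.
- **Last picture:** Both gears and the bearing are in the blue bin, and the tilt-out bin is empty and home. The yoke, tester and oil tin show no shift in the top picture, and the arm is clear of everything.

**Less clean points:**
- **Gap measurement:** In the camera measurements the corners of the blue bin's front edge came out up to about 10 mm further from the stand than the grasp predicted. I put this down to rounded corners and blurred edges and did not nudge the bin closer.
- **Side force on the pull:** The bar pushed outward on the gripper with up to 30 N midway, probably from sticking in the pads. Lowering reached about 15 N. No body contact showed in the pictures.

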